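# Pack the specimen kit tray

## Robot

A 6-joint arm with a two-finger parallel gripper is mounted at the origin on a cart in front of the work surface, level with it; the furniture and walls round the work are solid. World frame = base frame: x ahead of the robot, y to its left, z up, the work surface at z = 0. Lengths are in m, angles in rad, forces in N, time in s.
With the tool pointing down it reaches from about 0.375 to 0.9 m from the base axis. Payload 3.1 kg.
Tool frame: the origin (TCP) lies at the very end of the fingers, on their centre line; the grasp point (between the pads) lies 19 mm behind it (grip_depth is the distance from the TCP to the grasp point, in m); z points along the fingers, y is the line along which they close (so a half turn about z gives the same grasp; the last joint's range is limited). The gripper opens to 85 mm and grips with 20 to 120 N. Pads are 22 mm wide; open, the fingers measure 114 mm over their backs; the gripper's body (76 mm by 85 mm) begins 54 mm behind the grasp point. The pads swing forward as they close: fully open they stand 13 mm farther back than shut.
Start: joints at [-1.433, 0.527, 1.433, -0, 1.181, -0.178], TCP at [0.194, -0.594, 0.231] pointing down, gripper open.
Joint ranges: [-3.08, 3.08], [-0.75, 2.2], [0.22, 2.44], [-1.43, 4.57], [0, 2.65], [-2.85, 2.85]. Speed limits (rad/s): [2.79, 2.79, 3.14, 3.14, 3.14, 3.14].

## Interface

Orientations are given as a unit quaternion [x, y, z, w].
In Python, from station import * gives the robot as it stands.
- The arm moves only by the tool apply_moves, never from a script. Its argument "plan" is a list of rows, each a list of 7 numbers: the shift along the tool's x, y, z in m, then the turn, a rotation vector about the tool's x, y, z in rad, then the gripper command: -1 is fully open, 1 is shut, values between are in proportion. In form: [[dx, dy, dz, wx, wy, wz, jaw], ...]. A call has 1 to 8 rows; each row shifts and turns the commanded pose from where the row before left it, along the tool's axes as they then stand; what a row does not reach is not made up. A row lasts 1/8 s, in which the tool goes at most 62.5 mm and 10.7 degrees, less where a joint would pass 70% of its speed; a pose out of reach is approached as far as the arm can. A call is refused whole if a number of a shift passes 0.0625 or a number of a turn 0.188, either way. A call with a gripper value outside its range is refused whole. The fingers move at their own pace and stop on an object; "force" is the grip in N (left out, the last holds). Time passes only in rows, so rows that do not move let the fingers close. It gives the time, the measured TCP pose, the force, the opening and the grip force at its end, in the units of the state.
- sense(): the state, without advancing time (a new reading comes with each control period).
- snapshot(name): name is "side" or "top" or "wrist"; returns the picture (400x640x3 uint8, red, green, blue); there is no depth.
- calibration(name): a dict with "camera_matrix" (3x3 intrinsics, pixels), "k1" (the pictures are not rectified: a ray, as slopes to the right and down, at radius r is drawn at 1 + k1 r^2 times it, then the intrinsics apply), "R" (3x3) and "t" (3): a world point X has camera coordinates R X + t; the wrist camera has in their place "mount" (4x4, takes a point from camera to tool coordinates, whose origin is the TCP and whose axes are the flange's). Camera axes: x right, y down, z forward; pixel columns grow to the right and rows downward; lengths in m; the calibration is good to about 2 mm. A picture is of the moment at which its call begins: read the wrist's pose just before it. calibration takes no time and is no camera call.
- sign_off(): hands the job in; it is judged then, once.
The state is a dict: "t": time; "q": joint angles; "qd": joint speeds; "tau": joint torques, N m; "tcp_pos": TCP position; "tool_rot": TCP orientation; "force": force on the tool from outside, world axes, zero at the start; "ft_torque": the same for the moment, N m; "finger_gap": opening from 0.0 (shut) to 1.0 (fully open); "gripper_force": force on a finger pad.
Only numpy, scipy, OpenCV 4.12 (cv2) and the standard library are available. Lean on these libraries where they do the work, as an engineer would, in place of code of your own. Each camera call takes 0.05 s, during which the arm holds its last target. There are 200 camera calls.

## Task

Pack the specimen kit into the steel tray: put the Petri dish flat in the large round nest, the small vial upright in the small round nest, the slim needle pack flat and lengthwise in the oblong nest, and the folded hand lens flat in the square nest, each right side up and right inside its frame. Leave the two look-alikes, the wider syringe pack and the tall dropper bottle, where they stand.

Things in the scene. Friction and masses are not known exactly. Their poses are not given: they have to be found in the camera images.
- dish_c (a point): Petri dish with its lid on (one piece), a flat clear disc with pale content: 58 mm across, 15 mm high, stands flat on the bench. Site at its centre, 7.5 mm above its underside; z up.
- vial_c (a point): Small squat amber screw-cap vial, stands upright: 57 mm high, glass body 23 mm across up to 46 mm, black cap 18 mm across above. Site on its axis half-way up (28.5 mm); z up.
- needle_pack_c (a point): Sealed sterile pack with a needle, the slim one of the two packs, lies flat: a clear blister 68 x 14 mm and 10 mm high on a thin backing sheet 92 x 26 mm (2 mm thick). Site at its centre, 5 mm above its underside; x along its length, y across, z up.
- lens_c (a point): Small folding hand lens, folded shut: two black cover plates 26 x 36 mm (2 mm thick each) with the lens between them, 12 mm high, lies flat. Site at its centre, 6 mm above its underside; x along its 26 mm width, y along its 36 mm length, z up.
- syringe_pack_c (a point): Look-alike that stays: sealed sterile pack with a syringe, the wider and higher one of the two packs, clear blister 64 x 18 mm and 15 mm high on a backing sheet 88 x 34 mm. Site at its centre, 7.5 mm up; x along its length.
- dropper_c (a point): Look-alike that stays: tall amber bottle with a black rubber dropper bulb, 33 mm across, 102 mm high, upright. Site on its axis half-way up (51 mm). (Two fixed microscopes, up to 0.43 m high, flank the work: one to the right around x 0.55 to 0.85, y -0.15 to -0.4, one to the left around x 0.05 to 0.4, y 0.33 to 0.65; swing past them drawn in.)
- dish_nest (a point): On one of four fixed grey inserts (118 x 82 mm) that fill a steel tray (266 x 191 mm, rim 20 mm high) 2 by 2: the nest for the Petri dish, a large low white ring of 76 mm inner and 81 mm outer diameter, its rim 5 mm above its floor. Site at the centre of its floor, 4 mm above the bench; x along the insert, z up. Its place in the tray changes.
- vial_nest (a point): On one of four fixed grey inserts (118 x 82 mm) that fill a steel tray (266 x 191 mm, rim 20 mm high) 2 by 2: the nest for the vial, a small white ring of 44 mm inner and 51 mm outer diameter, its rim 8 mm above its floor. Site at the centre of its floor, 4 mm above the bench; x along the insert, z up. Its place in the tray changes.
- pack_nest (a point): On one of four fixed grey inserts (118 x 82 mm) that fill a steel tray (266 x 191 mm, rim 20 mm high) 2 by 2: the nest for the needle pack, an oblong frame of white ribs, 112 mm long along x and 60 mm wide inside, ribs 3 mm thick and 5 mm above its floor. Site at the centre of its floor, 4 mm above the bench; x along the insert, z up. Its place in the tray changes.
- lens_nest (a point): On one of four fixed grey inserts (118 x 82 mm) that fill a steel tray (266 x 191 mm, rim 20 mm high) 2 by 2: the nest for the hand lens, a square frame of white ribs, 70 x 70 mm inside, ribs 3 mm thick and 5 mm above its floor. Site at the centre of its floor, 4 mm above the bench; x along the insert, z up. Its place in the tray changes.
Things that resemble listed ones, but are neither listed nor needed, are in the scene too. Leave any purple or turquoise look-alike of the part that bears lens_c alone.

How it is judged:
By the outcome, as a careful person would: the job done as asked, in the order asked, and still so for the second after the job is handed in, with the robot touching nothing.
It also fails if it takes over 96 s, if anything falls off the work surface, if the arm or the gripper's body presses on something with over 40 N, if the wrist force passes 120 N, or if a joint passes its speed limit or range.

## Working session

There is one attempt and no reset: what is moved stays moved. The work goes in short steps, Python scripts to look and compute and a tool call to move; the robot and the scene stay as the last step left them, time stands still between calls to the robot, and variables do not carry over. Pictures are saved under pics/ and viewed, at most 14 in all, crops included, and the job is handed in when it is done.

Besides the shell and the picture viewer there is one more tool, called after "Emit:" in YAML: its name, and indented under it one key for each argument. apply_moves: Moves the arm, as the interface text tells. Its arguments: {"type":"object","properties":{"plan":{"type":"array"},"force":{"type":"number"}},"required":["plan"]}

```bash
ls; mkdir -p pics; python3 - <<'E'
from station import *
import cv2
s=sense(); print(s)
for n in ("top","side"):
    c=calibration(n); print(n,c)
    cv2.imwrite(f"pics/{n}0.png",snapshot(n)[:,:,::-1])
print(calibration("wrist"))
E
```

```text
pics
{'t': 0.0, 'q': array([-1.43346955e+00,  5.28436263e-01,  1.43389128e+00,  1.09395544e-05,
        1.18139305e+00, -1.78505947e-01]), 'qd': array([-0.00024154, -0.00162742,  0.00188294, -0.00060654,  0.00080513,
        0.00088779]), 'tau': array([-8.07908782e-04, -4.42354739e+01, -1.78027493e+01, -1.55436037e-04,
        8.48536205e-03,  1.63600026e-05]), 'tcp_pos': array([ 0.19405919, -0.59336635,  0.23035549]), 'tool_rot': array([ 9.87556870e-01,  1.57258691e-01,  2.69621717e-05, -1.06364103e-03]), 'force': array([ 0.26236439,  0.81414108, -0.31978397]), 'ft_torque': array([ 0.03765523, -0.01979954,  0.02244243]), 'gripper_force': 0.0, 'finger_gap': 0.9985467677578346}
top {'camera_matrix': array([[386.75960726,   0.        , 314.8869598 ],
       [  0.        , 386.75960726, 199.10042807],
       [  0.        ,   0.        ,   1.        ]]), 'k1': -0.07822184507082963, 'R': array([[-0.00399852, -0.99981992,  0.01855099],
       [-0.99757613,  0.00269944, -0.06953114],
       [ 0.06946854, -0.01878405, -0.99740728]]), 't': array([0.10691924, 0.52021873, 1.06503184])}
side {'c
[... 251 characters left out ...]
       [-0.0817849 ,  0.53434031, -0.84130355],
       [ 0.09515422, -0.83608899, -0.54027852]]), 't': array([0.52134204, 0.03970739, 1.12385828])}
{'camera_matrix': array([[285.15154958,   0.        , 317.65769051],
       [  0.        , 285.15154958, 201.20013025],
       [  0.        ,   0.        ,   1.        ]]), 'k1': -0.037766273232319854, 'mount': array([[-1.07039063e-03, -9.60382266e-01, -2.78683975e-01,
         7.18944292e-02],
       [ 9.99999427e-01, -1.02261716e-03, -3.16798378e-04,
        -8.43093591e-05],
       [ 1.92605299e-05, -2.78684154e-01,  9.60382810e-01,
        -1.41307594e-01],
       [ 0.00000000e+00,  0.00000000e+00,  0.00000000e+00,
         1.00000000e+00]])}
```

View pics/top0.png

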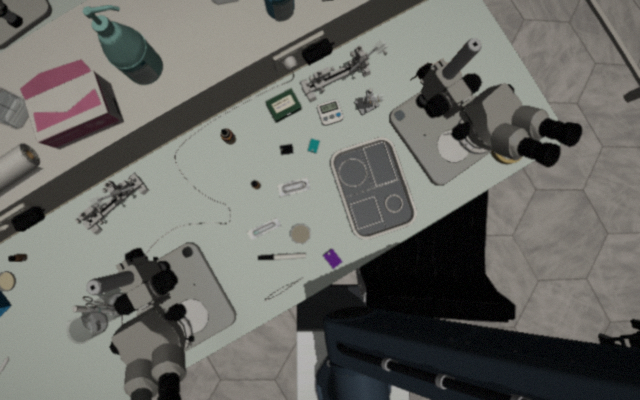

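View pics/side0.png

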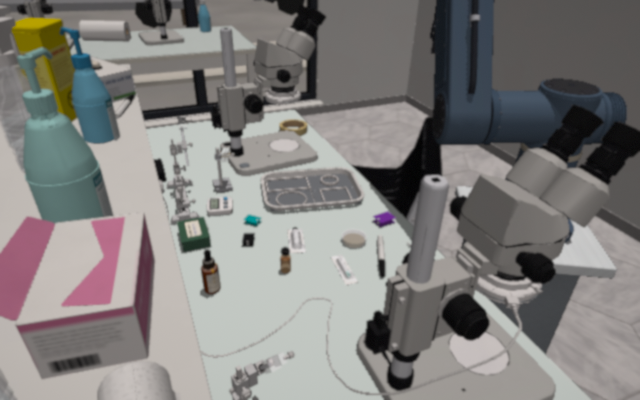

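The top view shows the tray at about (372,188), dish (300,233), packs (293,187) and (263,229), small vial (255,184), dropper (227,135), black lens (287,149), with the turquoise and purple decoys at (314,145) and (332,258). The side view agrees. I'll measure coarsely first, then look from near.

```bash
cat > h.py <<'E'
from station import *
import numpy as np, cv2
from scipy.spatial.transform import Rotation as Ro
def cam(name,s=None):
    c=calibration(name)
    if name=="wrist":
        s=s or sense(); M=np.eye(4); M[:3,:3]=Ro.from_quat(s["tool_rot"]).as_matrix(); M[:3,3]=s["tcp_pos"]
        W=M@c["mount"]; R=W[:3,:3].T; t=-R@W[:3,3]
    else: R,t=c["R"],c["t"]
    return c["camera_matrix"],c["k1"],R,t
def ray(C,px):
    K,k,R,t=C; p=np.atleast_2d(np.array(px,float))
    d=np.c_[(p[:,0]-K[0,2])/K[0,0],(p[:,1]-K[1,2])/K[1,1]]; u=d.copy()
    for _ in range(8): u=d/(1+k*(u**2).sum(1,keepdims=True))
    return -R.T@t, np.c_[u,np.ones(len(u))]@R
def plane(C,px,z):
    o,d=ray(C,px); return o+d*((z-o[2])/d[:,2])[:,None]
def proj(C,X):
    K,k,R,t=C; c=np.atleast_2d(X)@R.T+t; u=c[:,:2]/c[:,2:]; u=u*(1+k*(u**2).sum(1,keepdims=True))
    return u*[K[0,0],K[1,1]]+[K[0,2],K[1,2]]
E
python3 - <<'E'
from h import *
C=cam("top")
im=cv2.imread("pics/top0.png")
for n,p,z in [("lens",(287,149),.012),("dish",(300,233),.015),("packA",(293,187),.01),("packB",(263,229),.01),("vial",(255,184),.05),("dropper",(227,135),.08),("tray",(372,188),.004),("turq",(314,145),.012),("purp",(332,258),.012)]:
    print(n,plane(C,p,z)[0].round(3))
cv2.imwrite("pics/c.png",cv2.resize(im[115:280,210:420],None,fx=3.8,fy=3.6,interpolation=cv2.INTER_CUBIC))
E
```

```text
lens [0.664 0.184 0.012]
dish [0.426 0.147 0.015]
packA [0.555 0.167 0.01 ]
packB [0.438 0.251 0.01 ]
vial [0.56  0.268 0.05 ]
dropper [0.688 0.34  0.08 ]
tray [ 0.553 -0.058  0.004]
turq [0.675 0.107 0.012]
purp [0.356 0.058 0.012]
```

View pics/c.png

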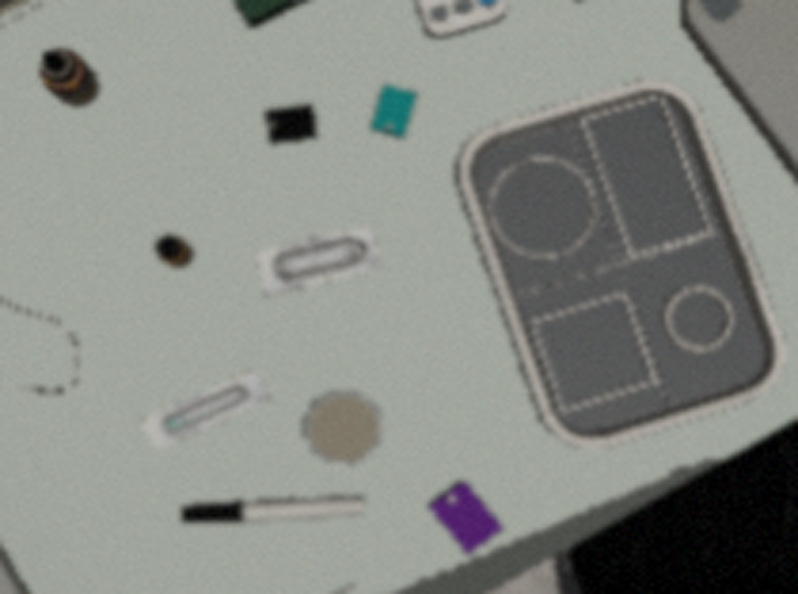

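The slim pack is the one at (263,229) in the full picture. Next is a small planner for printing rows, then a drawn-in swing to a near view.

```bash
cat >> h.py <<'E'
def phi_of(s):
    R=Ro.from_quat(s["tool_rot"]).as_matrix(); return np.arctan2(R[1,0],R[0,0])
def plan(wps,start=None,step=.06,turn=.18):
    """wps: (x,y,z,phi,jaw[,step]); prints rows in tool axes, tool pointing down"""
    if start is None:
        s=sense(); start=(*s["tcp_pos"],phi_of(s))
    p=np.array(start[:3],float); f=start[3]; out=[]
    for w in wps:
        st=w[5] if len(w)>5 else step
        tgt=np.array(w[:3]); n=max(1,int(np.ceil(np.linalg.norm(tgt-p)/st-1e-6)),int(np.ceil(abs(w[3]-f)/turn-1e-6)))
        for i in range(n,0,-1):
            d=(tgt-p)/i; ex=np.array([np.cos(f),np.sin(f),0]); ey=np.array([np.sin(f),-np.cos(f),0])
            r=[round(float(d@ex),3),round(float(d@ey),3),round(float(-d[2]),3),0,0,round(float(-(w[3]-f)/i),3),w[4]]
            p=p+r[0]*ex+r[1]*ey-[0,0,r[2]]; f-=r[5]; out.append(r)
    for i in range(0,len(out),8): print(str(out[i:i+8]).replace(" ",""))
E
python3 - <<'E'
from h import *
plan([(.15,-.40,.25,0,-1),(.25,-.33,.25,0,-1),(.33,-.24,.25,0,-1),(.39,-.12,.25,0,-1),(.44,0,.25,0,-1),(.52,.1,.25,0,-1)])
E
```

```text
[[0.005,-0.049,-0.005,0,0,0.079,-1],[0.0,-0.05,-0.005,0,0,0.079,-1],[-0.003,-0.049,-0.005,0,0,0.079,-1],[-0.007,-0.049,-0.005,0,0,0.079,-1],[0.033,-0.023,0.0,0,0,-0.0,-1],[0.033,-0.024,0.0,0,0,-0.0,-1],[0.034,-0.023,0.0,0,0,-0.0,-1],[0.027,-0.03,0.0,0,0,-0.0,-1]]
[[0.026,-0.03,0.0,0,0,-0.0,-1],[0.027,-0.03,0.0,0,0,-0.0,-1],[0.02,-0.04,0.0,0,0,-0.0,-1],[0.02,-0.04,0.0,0,0,-0.0,-1],[0.02,-0.041,0.0,0,0,-0.0,-1],[0.017,-0.04,0.0,0,0,-0.0,-1],[0.016,-0.04,0.0,0,0,-0.0,-1],[0.017,-0.04,0.0,0,0,-0.0,-1]]
[[0.027,-0.033,0.0,0,0,-0.0,-1],[0.026,-0.033,0.0,0,0,-0.0,-1],[0.027,-0.034,0.0,0,0,-0.0,-1]]
```

Emit:
apply_moves:
  plan:
    - [0.005,-0.049,-0.005,0,0,0.079,-1]
    - [0,-0.05,-0.005,0,0,0.079,-1]
    - [-0.003,-0.049,-0.005,0,0,0.079,-1]
    - [-0.007,-0.049,-0.005,0,0,0.079,-1]
    - [0.033,-0.023,0,0,0,0,-1]
    - [0.033,-0.024,0,0,0,0,-1]
    - [0.034,-0.023,0,0,0,0,-1]
    - [0.027,-0.03,0,0,0,0,-1]
  force: 40

```text
t: 1.1
tcp_pos: [0.2785, -0.3006, 0.2513]
tool_rot: [1.0, -0.0, 0.0, 0.0]
force: [-0.4, 0.3, 0.5]
finger_gap: 1.0
gripper_force: 0.0
```

Emit:
apply_moves:
  plan:
    - [0.026,-0.03,0,0,0,0,-1]
    - [0.027,-0.03,0,0,0,0,-1]
    - [0.02,-0.04,0,0,0,0,-1]
    - [0.02,-0.04,0,0,0,0,-1]
    - [0.02,-0.041,0,0,0,0,-1]
    - [0.017,-0.04,0,0,0,0,-1]
    - [0.016,-0.04,0,0,0,0,-1]
    - [0.017,-0.04,0,0,0,0,-1]

```text
t: 2.1
tcp_pos: [0.4407, 0.0013, 0.2511]
tool_rot: [1.0, -0.0, -0.0, -0.0]
force: [0.3, -1.1, 0.0]
finger_gap: 0.998
gripper_force: 0.0
```

Emit:
apply_moves:
  plan:
    - [0.027,-0.033,0,0,0,0,-1]
    - [0.026,-0.033,0,0,0,0,-1]
    - [0.027,-0.034,0,0,0,0,-1]
    - [0,0,0,0,0,0,-1]
    - [0,0,0,0,0,0,-1]

```text
t: 2.72
tcp_pos: [0.5196, 0.0997, 0.2507]
tool_rot: [1.0, 0.0, -0.001, 0.0]
force: [-1.1, -0.2, -0.5]
finger_gap: 0.999
gripper_force: 0.0
```

```bash
python3 - <<'E'
from h import *
s=sense(); im=snapshot("wrist"); cv2.imwrite("pics/w1.png",im[:,:,::-1])
np.savez("w1.npz",im=im,p=s["tcp_pos"],r=s["tool_rot"]); print(s["t"],s["tcp_pos"],phi_of(s),s["q"])
E
```

```text
2.725 [0.51959941 0.09967106 0.25071182] 0.0002889144229706396 [-2.16215472e-02  3.75310021e-01  1.64794229e+00 -4.43901709e-04
  1.12042549e+00  1.54907914e+00]
```

View pics/w1.png

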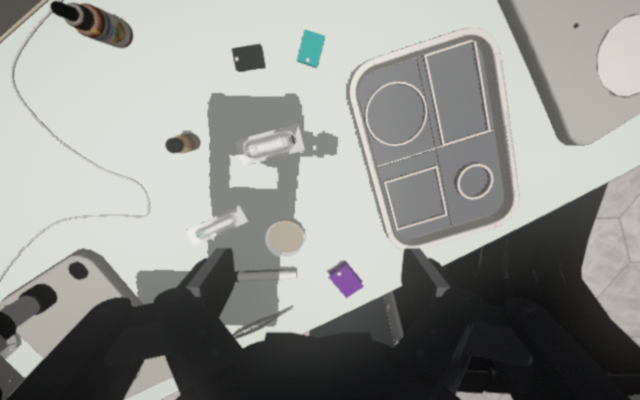

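The near view shows the dish at (286,237), needle pack (217,226), syringe pack (270,147), vial (182,143), and lens (249,57). The nests are at dish (396,113), pack (459,90), lens (416,196) and vial (474,181).

```bash
cat > m1.py <<'E'
from h import *
D=np.load("w1.npz"); im=D["im"]; s=dict(tcp_pos=D["p"],tool_rot=D["r"]); C=cam("wrist",s)
hsv=cv2.cvtColor(im,cv2.COLOR_RGB2HSV); g=cv2.cvtColor(im,cv2.COLOR_RGB2GRAY)
def blob(mask,roi,z,name):
    x0,y0,x1,y1=roi; m=np.zeros_like(g); m[y0:y1,x0:x1]=mask[y0:y1,x0:x1]*255
    cs,_=cv2.findContours(m,cv2.RETR_EXTERNAL,cv2.CHAIN_APPROX_NONE); c=max(cs,key=lambda c:cv2.contourArea(cv2.convexHull(c)))
    P=plane(C,c[:,0],z)[:,:2]; r=cv2.minAreaRect((P*1000).astype(np.float32)); 
    M=np.linalg.lstsq(np.c_[2*P,np.ones(len(P))],(P**2).sum(1),rcond=None)[0]; rad=np.sqrt(M[2]+M[0]**2+M[1]**2)
    print(name,"rect c",np.round(r[0],1),"size",np.round(r[1],1),"ang",round(r[2],1),"| circ",(M[:2]*1000).round(1),"r",round(rad*1000,1), "n",len(P))
br=g>150
blob(br,(362,77,430,150),.009,"dishnest"); blob(br,(428,40,492,142),.009,"packnest")
blob(br,(384,166,449,231),.009,"lensnest"); blob(br,(453,160,496,203),.012,"vialnest")
blob((hsv[...,1]>35)&(hsv[...,0]<30),(258,212,312,262),.0075,"dish")
blob(g<90,(225,38,272,76),.010,"lens")
blob((hsv[...,2]<150)&(hsv[...,0]<40),(160,125,207,160),.03,"vial")
E
python3 m1.py; python3 - <<'E'
from h import *
im=np.load("w1.npz")["im"][:,:,::-1]
a=cv2.resize(im[120:260,150:330],None,fx=4.4,fy=4.2,interpolation=cv2.INTER_CUBIC); cv2.imwrite("pics/c2.png",a)
E
```

```text
dishnest rect c [597.   -1.5] size [81.  80.2] ang 47.1 | circ [596.9  -1.2] r 40.2 n 180
packnest rect c [623.1 -82.7] size [118.9  60.7] ang 18.2 | circ [617.5 -65.8] r 59.4 n 349
lensnest rect c [483.1 -38.1] size [77.1 76.5] ang 18.0 | circ [483.1 -37.8] r 43.3 n 200
vialnest rect c [ 508.3 -116.8] size [50.6 49.3] ang 90.0 | circ [ 508.5 -116.8] r 24.9 n 101
dish rect c [415.3 160. ] size [0. 0.] ang 0.0 | circ [91.8 35.4] r 346.7 n 1
lens rect c [663.8 185.1] size [26.  35.1] ang 7.8 | circ [663.9 184.8] r 16.5 n 99
vial rect c [564.3 270.4] size [24.2 43.8] ang 8.7 | circ [562.7 269.4] r 14.6 n 138
```

View pics/c2.png

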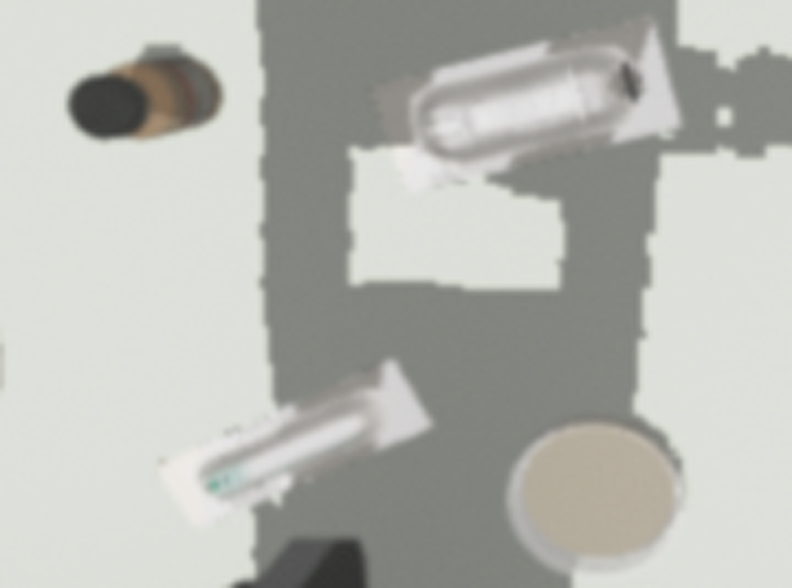

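The tray angle is 18°, and nest sizes match the given ones apart from the clipped pack nest. Next: the remaining targets and the dish approach.

```bash
cat >> m1.py <<'E'
print('----')
blob(br&(g>165),(424,38,495,143),.009,"packnest")
f=lambda u,v:(150+u/4.4,120+v/4.2)
print("dish mid",plane(C,f(596,496),.0075)[0],"tan",plane(C,f(600,490),.012)[0], "edges", plane(C,[f(508,496),f(684,496)],.0075)[:,1], "x", plane(C,[f(596,420),f(596,572)],.0075)[:,0])
Q=plane(C,[f(392,360),f(432,424),f(203,527),f(160,463)],.002)[:,:2]; a=(Q[0]+Q[1])/2;b=(Q[2]+Q[3])/2
print("pack",(a+b)/2,"len",np.linalg.norm(a-b),"wid",np.linalg.norm(Q[0]-Q[1]),np.linalg.norm(Q[2]-Q[3]),"ang",np.degrees(np.arctan2(*(b-a)[::-1])))
bl=plane(C,[f(205,485),f(378,402)],.006)[:,:2]; print("blister ends",bl,np.degrees(np.arctan2(*(bl[0]-bl[1])[::-1])))
print("vial cap",plane(C,f(109,106),.057)[0],"cap w",plane(C,[f(109,73),f(109,139)],.057)[:,0])
T=cam("top"); print("pen/knob",plane(T,[(257,257),(307,256)],.008),plane(T,(433,103),.15))
E
python3 m1.py | sed -n '/----/,$p'; python3 - <<'E'
from h import *
D=np.pi/180
plan([(.425,.15,.10,20*D,-1),(.425,.15,.04,20*D,-1)])
E
```

```text
----
packnest rect c [628.  -51.3] size [ 53.2 125.9] ang 80.1 | circ [630.6 -87.7] r 53.7 n 267
dish mid [0.4231576  0.14725278 0.0075    ] tan [0.42736481 0.14531417 0.012     ] edges [0.17654095 0.11801877] x [0.45126358 0.39388821]
pack [0.44006631 0.24801289] len 0.09036366225288968 wid 0.02593465953767623 0.02720688651185504 ang 115.33606336531403
blister ends [[0.42641569 0.27846726]
 [0.45723951 0.21754358]] 116.83674436706065
vial cap [0.56209478 0.26718427 0.057     ] cap w [0.57110606 0.55295507]
pen/knob [[0.35945305 0.26744594 0.008     ]
 [0.36175205 0.12770177 0.008     ]] [[ 0.75554225 -0.19379122  0.15      ]]
[[-0.024,-0.013,0.038,0,0,-0.087,-1],[-0.022,-0.015,0.038,0,0,-0.088,-1],[-0.021,-0.016,0.037,0,0,-0.087,-1],[-0.02,-0.018,0.038,0,0,-0.088,-1],[0.0,-0.0,0.06,0,0,0.0,-1]]
```

The dish measures 58 mm, the pack 90 x 26 mm, and the vial cap 18 mm, all as they should be. By the lattice, the pack nest is at (0.622,-0.080). Dish at (0.423,0.147).

```bash
python3 - <<'E'
from h import *
D=np.pi/180
plan([(.423,.147,.08,20*D,-1),(.423,.147,.003,20*D,-1,.04)])
E
```

```text
[[-0.024,-0.012,0.043,0,0,-0.087,-1],[-0.023,-0.014,0.043,0,0,-0.088,-1],[-0.022,-0.016,0.042,0,0,-0.087,-1],[-0.02,-0.018,0.043,0,0,-0.088,-1],[-0.0,0.0,0.038,0,0,0.0,-1],[-0.0,0.0,0.039,0,0,0.0,-1]]
```

Emit:
apply_moves:
  plan:
    - [-0.024,-0.012,0.043,0,0,-0.087,-1]
    - [-0.023,-0.014,0.043,0,0,-0.088,-1]
    - [-0.022,-0.016,0.042,0,0,-0.087,-1]
    - [-0.02,-0.018,0.043,0,0,-0.088,-1]
    - [0,0,0.02,0,0,0,-1]
    - [0,0,0.02,0,0,0,-1]
    - [0,0,0.02,0,0,0,-1]
    - [0,0,0.017,0,0,0,-1]

```text
t: 3.78
tcp_pos: [0.4238, 0.1469, 0.003]
tool_rot: [0.985, 0.173, -0.0, 0.0]
force: [0.3, -0.3, 0.6]
finger_gap: 1.004
gripper_force: 0.0
```

Emit:
apply_moves:
  plan:
    - [0,0,0,0,0,0,-1]
    - [0,0,0,0,0,0,0]
    - [0,0,0,0,0,0,0.6]
    - [0,0,0,0,0,0,0.6]
    - [0,0,0,0,0,0,0.6]
    - [0,0,0,0,0,0,0.6]
  force: 35

```text
t: 4.53
tcp_pos: [0.4244, 0.1477, 0.0046]
tool_rot: [0.985, 0.174, 0.001, 0.0]
force: [-0.3, -1.9, 5.5]
finger_gap: 0.654
gripper_force: 36.0
```

```bash
python3 - <<'E'
from h import *
D=np.pi/180
s=sense(); print(s["t"],s["tcp_pos"],s["finger_gap"]*85,s["gripper_force"],s["force"],s["tool_rot"])
im=snapshot("wrist"); cv2.imwrite("pics/w2.png",im[:,:,::-1])
plan([(.423,.147,.06,20*D,.6,.03),(.597,-.0015,.06,108*D,.6),(.597,-.0015,.0085,108*D,.6,.02)])
E
```

```text
4.525 [0.42439125 0.14769499 0.00458191] 55.60473439344029 35.968286991119385 [-0.25864025 -1.92194651  5.45206909] [9.84751957e-01 1.73962133e-01 8.56025265e-04 1.64690660e-04]
[[-0.001,0.0,-0.028,0,0,0.0,0.6],[-0.001,0.0,-0.027,0,0,0.001,0.6],[0.013,0.022,-0.0,0,0,-0.171,0.6],[0.009,0.024,-0.0,0,0,-0.171,0.6],[0.004,0.025,-0.0,0,0,-0.171,0.6],[0.0,0.025,-0.0,0,0,-0.171,0.6],[-0.004,0.025,-0.0,0,0,-0.17,0.6],[-0.009,0.024,-0.0,0,0,-0.171,0.6]]
[[-0.012,0.022,-0.0,0,0,-0.17,0.6],[-0.016,0.02,-0.0,0,0,-0.171,0.6],[-0.02,0.017,-0.0,0,0,-0.17,0.6],[0.0,0.0,0.017,0,0,-0.0,0.6],[0.0,0.0,0.017,0,0,-0.0,0.6],[0.0,0.0,0.017,0,0,-0.0,0.6]]
```

View pics/w2.png

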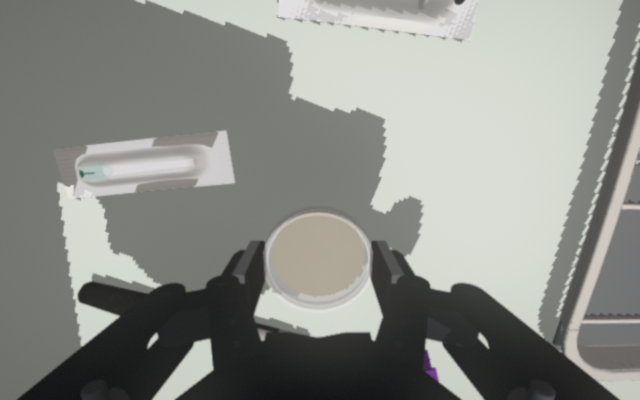

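The dish sits squarely between the pads at (318,259), gap 56 mm. Carry it over and lower in stages, watching force, since the tip height relative to the ring is uncertain.

Emit:
apply_moves:
  plan:
    - [0,0,-0.028,0,0,0,0.6]
    - [0,0,-0.027,0,0,0,0.6]
    - [0.013,0.022,0,0,0,-0.171,0.6]
    - [0.009,0.024,0,0,0,-0.171,0.6]
    - [0.004,0.025,0,0,0,-0.171,0.6]
    - [0,0.025,0,0,0,-0.171,0.6]
    - [-0.004,0.025,0,0,0,-0.17,0.6]
    - [-0.009,0.024,0,0,0,-0.171,0.6]

```text
t: 5.58
tcp_pos: [0.5407, 0.0486, 0.0592]
tool_rot: [0.771, 0.637, 0.0, 0.0]
force: [-0.1, 0.0, -0.3]
finger_gap: 0.655
gripper_force: 37.5
```

Emit:
apply_moves:
  plan:
    - [-0.012,0.022,0,0,0,-0.17,0.6]
    - [-0.016,0.02,0,0,0,-0.171,0.6]
    - [-0.02,0.017,0,0,0,-0.17,0.6]
    - [0,0,0.015,0,0,0,0.6]
    - [0,0,0.015,0,0,0,0.6]
    - [0,0,0.008,0,0,0,0.6]
    - [0,0,0,0,0,0,0.6]

```text
t: 6.45
tcp_pos: [0.597, 0.0001, 0.019]
tool_rot: [0.587, 0.809, -0.001, -0.002]
force: [-0.0, -0.4, -0.3]
finger_gap: 0.658
gripper_force: 37.5
```

```bash
python3 - <<'E'
from h import *
s=sense(); print(s["t"],s["tcp_pos"],phi_of(s)*57.3,s["finger_gap"]*85,s["gripper_force"],s["force"])
im=snapshot("wrist"); C=cam("wrist",s)
v=im[:,:,::-1].copy()
for X in [(.597,-.0015,.009)]:
    t=np.linspace(0,6.283,60); P=np.c_[X[0]+.038*np.cos(t),X[1]+.038*np.sin(t),0*t+.009]
    cv2.polylines(v,[proj(C,P).astype(int)],True,(0,255,0),1)
cv2.imwrite("pics/w3.png",v)
E
```

```text
6.45 [5.96997145e-01 1.45526193e-04 1.90322758e-02] 108.06240182554923 55.92950842689768 37.49851584434509 [-0.04456866 -0.36985908 -0.29466867]
```

View pics/w3.png

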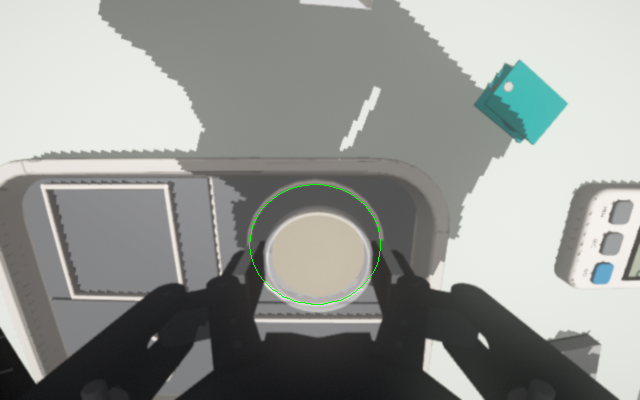

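```bash
python3 - <<'E'
from h import *
s=sense(); C=cam("wrist",s)
P=plane(C,[(318,211),(318,309),(265,256),(371,256)],.027); print(P.round(4)); print(P[:2].mean(0),P[2:].mean(0))
E
```

```text
[[ 0.5905  0.026   0.027 ]
 [ 0.6082 -0.0283  0.027 ]
 [ 0.5719 -0.006   0.027 ]
 [ 0.6243  0.0111  0.027 ]]
[ 0.59934901 -0.0011568   0.027     ] [0.59813744 0.00255023 0.027     ]
```

Emit:
apply_moves:
  plan:
    - [0,0,0.003,0,0,0,0.6]
    - [0,0,0.003,0,0,0,0.6]
    - [0,0,0,0,0,0,0.6]

```text
t: 6.88
tcp_pos: [0.5986, -0.0007, 0.0143]
tool_rot: [0.587, 0.809, -0.0, -0.0]
force: [0.8, -0.2, -0.3]
finger_gap: 0.65
gripper_force: 37.5
```

Emit:
apply_moves:
  plan:
    - [0,0,0.003,0,0,0,0.6]
    - [0,0,0,0,0,0,0.6]

```text
t: 7.12
tcp_pos: [0.5985, -0.0007, 0.0111]
tool_rot: [0.587, 0.809, -0.0, -0.0]
force: [0.6, -0.4, -0.3]
finger_gap: 0.652
gripper_force: 37.5
```

Emit:
apply_moves:
  plan:
    - [0,0,0.002,0,0,0,0.6]
    - [0,0,0,0,0,0,0.6]

```text
t: 7.38
tcp_pos: [0.5985, -0.0007, 0.0091]
tool_rot: [0.587, 0.809, -0.0, -0.0]
force: [-0.2, -0.4, -0.9]
finger_gap: 0.655
gripper_force: 37.5
```

No rim contact, and the dish is at the floor. Release and plan for the vial.

Emit:
apply_moves:
  plan:
    - [0,0,0,0,0,0,-0.45]
    - [0,0,0,0,0,0,-0.7]
    - [0,0,0,0,0,0,-0.7]
    - [0,0,-0.03,0,0,0,-0.7]
    - [0,0,-0.06,0,0,0,-0.3]
    - [0,0,-0.03,0,0,0,0]
    - [0,0,0,0,0,0,0]

```text
t: 8.25
tcp_pos: [0.6007, -0.0011, 0.1323]
tool_rot: [0.587, 0.809, 0.001, 0.003]
force: [0.0, 0.5, 0.1]
finger_gap: 0.5
gripper_force: 0.0
```

```bash
python3 - <<'E'
from h import *
D=np.pi/180
s=sense(); print(s["t"],s["tcp_pos"],s["finger_gap"]); C=cam("wrist",s)
im=snapshot("wrist"); hsv=cv2.cvtColor(im,cv2.COLOR_RGB2HSV)
c=proj(C,(.598,-.0005,.019))[0].astype(int); print(c)
m=((hsv[...,1]>35)&(hsv[...,0]>8)&(hsv[...,0]<30)).astype(np.uint8)*255
cs,_=cv2.findContours(m,cv2.RETR_EXTERNAL,cv2.CHAIN_APPROX_NONE); k=max(cs,key=cv2.contourArea)
print(cv2.minEnclosingCircle(k), plane(C,cv2.minEnclosingCircle(k)[0],.016))
cv2.imwrite("pics/w4.png",im[:,:,::-1])
plan([(.563,.267,.11,108*D,0),(.563,.267,.012,108*D,0,.025)])
E
```

```text
8.25 [ 0.60066203 -0.00105517  0.13233943] 0.5004114811489766
[313 196]
((309.5, 186.5), 19.91240692138672) [[0.59202677 0.00659333 0.016     ]]
[[0.053,0.01,0.004,0,0,0.0,0],[0.053,0.01,0.004,0,0,0.0,0],[0.053,0.01,0.004,0,0,0.0,0],[0.053,0.009,0.004,0,0,0.0,0],[0.054,0.01,0.005,0,0,0.001,0],[-0.0,-0.0,0.024,0,0,-0.0,0],[-0.0,-0.0,0.025,0,0,-0.0,0],[-0.0,-0.0,0.024,0,0,-0.0,0]]
[[-0.0,-0.0,0.025,0,0,-0.0,0]]
```

View pics/w4.png

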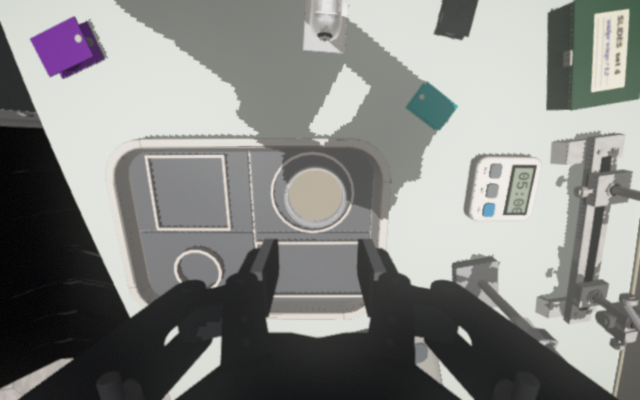

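The dish lies flat inside its ring at (314,195). Now the vial.

Emit:
apply_moves:
  plan:
    - [0.053,0.01,0.004,0,0,0,0]
    - [0.053,0.01,0.004,0,0,0,0]
    - [0.053,0.01,0.004,0,0,0,0]
    - [0.053,0.009,0.004,0,0,0,0]
    - [0.054,0.01,0.005,0,0,0,0]
    - [0,0,0.01,0,0,0,0]
    - [0,0,0,0,0,0,0]

```text
t: 9.18
tcp_pos: [0.561, 0.2667, 0.0959]
tool_rot: [0.587, 0.81, -0.002, -0.001]
force: [-0.3, 0.2, -0.5]
finger_gap: 0.499
gripper_force: 0.0
```

```bash
python3 - <<'E'
from h import *
D=np.pi/180
s=sense(); print(s["t"],s["tcp_pos"],s["finger_gap"]); C=cam("wrist",s)
im=snapshot("wrist"); v=im[:,:,::-1].copy()
t=np.linspace(0,6.283,60)
for r,z,c in ((.009,.057,(0,255,0)),(.0115,.0,(0,0,255))):
    cv2.polylines(v,[proj(C,np.c_[.563+r*np.cos(t),.267+r*np.sin(t),0*t+z]).astype(int)],True,c,1)
cv2.imwrite("pics/w5.png",v)
E
```

```text
9.175 [0.56095194 0.26674577 0.0958607 ] 0.4994444545713894
```

View pics/w5.png

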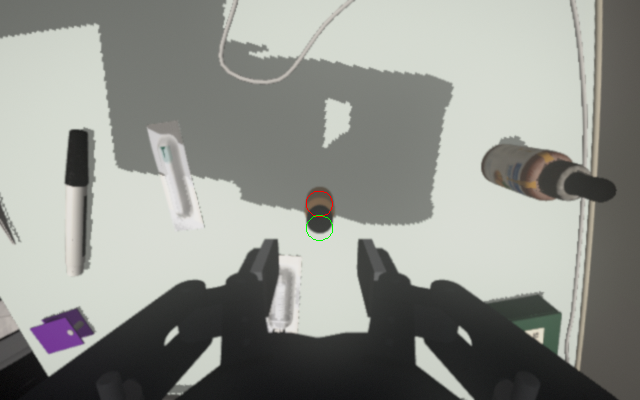

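```bash
python3 - <<'E'
from h import *
D=np.pi/180
s=sense(); C=cam("wrist",s); g=cv2.imread("pics/w5.png"); 
P=plane(C,[(319,219),(319,205),(319,233)],.057); print(P)
x,y=P[0,:2]; plan([(x,y,.012,108*D,0,.022)])
E
```

```text
[[0.56171553 0.27236217 0.057     ]
 [0.55866485 0.28173239 0.057     ]
 [0.56485867 0.2627085  0.057     ]]
[[0.001,0.0,0.021,0,0,0.0,0],[0.002,0.001,0.021,0,0,0.0,0],[0.001,0.0,0.021,0,0,0.0,0],[0.002,0.001,0.022,0,0,0.0,0]]
```

Emit:
apply_moves:
  plan:
    - [0.002,0,0.021,0,0,0,0]
    - [0.002,0,0.021,0,0,0,0]
    - [0.001,0,0.021,0,0,0,0]
    - [0,0,0.021,0,0,0,0]
    - [0,0,0,0,0,0,0.3]
    - [0,0,0,0,0,0,0.8]
    - [0,0,0,0,0,0,0.8]
    - [0,0,0,0,0,0,0.8]
  force: 35

```text
t: 10.22
tcp_pos: [0.5618, 0.2723, 0.0151]
tool_rot: [0.587, 0.809, 0.001, 0.0]
force: [0.6, 0.4, -0.1]
finger_gap: 0.258
gripper_force: 34.2
```

```bash
python3 - <<'E'
from h import *
D=np.pi/180
s=sense(); print(s["t"],s["tcp_pos"],s["finger_gap"]*85,s["gripper_force"],s["force"],phi_of(s)/D)
p=s["tcp_pos"]
plan([(*p[:2],.09,108*D,.8,.04),(.5085,-.117,.09,108*D,.8),(.5085,-.117,.03,108*D,.8,.02)])
E
```

```text
10.225 [0.56175498 0.27233855 0.01509917] 21.92255532417582 34.22016441822052 [ 0.57627457  0.38461958 -0.09716005] 108.06002836675022
[[0.0,0.0,-0.037,0,0,0.001,0.8],[0.0,0.0,-0.038,0,0,0.0,0.8],[-0.051,-0.024,0.0,0,0,0.0,0.8],[-0.05,-0.024,0.0,0,0,0.0,0.8],[-0.051,-0.025,0.0,0,0,0.0,0.8],[-0.05,-0.024,0.0,0,0,0.0,0.8],[-0.051,-0.025,0.0,0,0,0.0,0.8],[-0.05,-0.024,0.0,0,0,0.0,0.8]]
[[-0.051,-0.025,0.0,0,0,0.0,0.8],[0.0,0.0,0.015,0,0,0.0,0.8],[0.0,0.0,0.015,0,0,0.0,0.8],[0.0,0.0,0.015,0,0,0.0,0.8],[0.0,0.0,0.015,0,0,0.0,0.8]]
```

Emit:
apply_moves:
  plan:
    - [0,0,-0.037,0,0,0,0.8]
    - [0,0,-0.038,0,0,0,0.8]
    - [-0.051,-0.024,0,0,0,0,0.8]
    - [-0.05,-0.024,0,0,0,0,0.8]
    - [-0.051,-0.025,0,0,0,0,0.8]
    - [-0.05,-0.024,0,0,0,0,0.8]
    - [-0.051,-0.025,0,0,0,0,0.8]
    - [-0.05,-0.024,0,0,0,0,0.8]

```text
t: 11.22
tcp_pos: [0.5163, -0.063, 0.0899]
tool_rot: [0.587, 0.809, 0.0, 0.001]
force: [1.3, -0.1, -0.6]
finger_gap: 0.263
gripper_force: 34.4
```

Emit:
apply_moves:
  plan:
    - [-0.051,-0.025,0,0,0,0,0.8]
    - [0,0,0.015,0,0,0,0.8]
    - [0,0,0.015,0,0,0,0.8]
    - [0,0,0.015,0,0,0,0.8]
    - [0,0,0.01,0,0,0,0.8]
    - [0,0,0,0,0,0,0.8]

```text
t: 11.98
tcp_pos: [0.5078, -0.1162, 0.0332]
tool_rot: [0.587, 0.81, -0.0, -0.001]
force: [0.2, -0.4, -0.1]
finger_gap: 0.264
gripper_force: 34.4
```

```bash
python3 - <<'E'
from h import *
s=sense(); print(s["t"],s["tcp_pos"],s["finger_gap"]*85,s["force"]); C=cam("wrist",s)
im=snapshot("wrist"); v=im[:,:,::-1].copy()
t=np.linspace(0,6.283,60)
cv2.polylines(v,[proj(C,np.c_[.5085+.022*np.cos(t),-.117+.022*np.sin(t),0*t+.012]).astype(int)],True,(0,255,0),1)
p=s["tcp_pos"]; cv2.polylines(v,[proj(C,np.c_[p[0]+.009*np.cos(t),p[1]+.009*np.sin(t),0*t+p[2]-.015+.057]).astype(int)],True,(0,0,255),1)
cv2.imwrite("pics/w6.png",v)
E
```

```text
11.975 [ 0.50782774 -0.11618407  0.03320783] 22.41144502808819 [ 0.22410987 -0.41994652 -0.1156285 ]
```

View pics/w6.png

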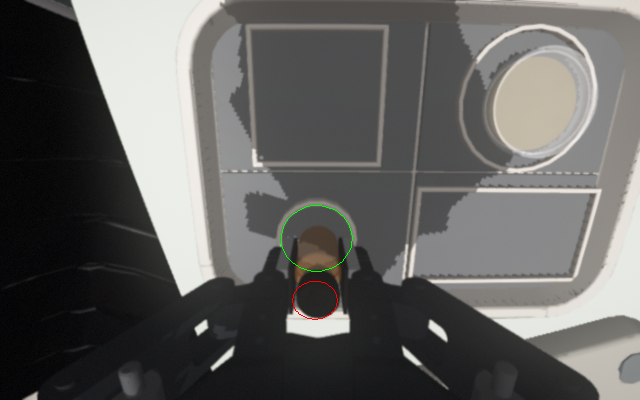

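The vial hangs over the ring at (317,238), aligned within about 2 mm. Lower and release.

Emit:
apply_moves:
  plan:
    - [0,0,0.007,0,0,0,0.8]
    - [0,0,0.005,0,0,0,0.8]
    - [0,0,0.001,0,0,0,0.8]
    - [0,0,0,0,0,0,0.8]

```text
t: 12.52
tcp_pos: [0.5084, -0.1175, 0.0213]
tool_rot: [0.588, 0.809, 0.0, 0.0]
force: [-0.3, 0.2, 0.1]
finger_gap: 0.257
gripper_force: 34.4
```

Emit:
apply_moves:
  plan:
    - [0,0,0.001,0,0,0,0.8]
    - [0,0,0,0,0,0,0.35]
    - [0,0,0,0,0,0,0.1]
    - [0,0,0,0,0,0,0.1]
    - [0,0,-0.03,0,0,0,0.1]
    - [0,0,-0.04,0,0,0,0.1]
    - [0,0,-0.03,0,0,0,0.1]
    - [0,0,0,0,0,0,0.1]

```text
t: 13.52
tcp_pos: [0.5099, -0.1181, 0.1225]
tool_rot: [0.587, 0.809, 0.001, 0.003]
force: [0.1, 0.2, 0.4]
finger_gap: 0.451
gripper_force: 0.0
```

```bash
python3 - <<'E'
from h import *
D=np.pi/180
s=sense(); print(s["t"],s["tcp_pos"],s["finger_gap"]*85,s["force"])
im=snapshot("wrist"); cv2.imwrite("pics/w7.png",im[:,:,::-1])
plan([(.440,.248,.12,116*D,.1),(.440,.248,.05,116*D,.1,.035)])
E
```

```text
13.525 [ 0.50990258 -0.11810062  0.1225338 ] 38.3100476950466 [0.10382589 0.19559675 0.37992393]
[[0.053,0.007,0.0,0,0,-0.02,0.1],[0.053,0.008,0.0,0,0,-0.02,0.1],[0.052,0.009,0.0,0,0,-0.02,0.1],[0.052,0.01,0.0,0,0,-0.02,0.1],[0.052,0.011,0.0,0,0,-0.02,0.1],[0.052,0.012,0.001,0,0,-0.019,0.1],[0.051,0.013,0.0,0,0,-0.02,0.1],[0.0,-0.0,0.023,0,0,0.0,0.1]]
[[0.0,-0.0,0.024,0,0,0.0,0.1],[0.0,-0.0,0.023,0,0,0.0,0.1]]
```

View pics/w7.png

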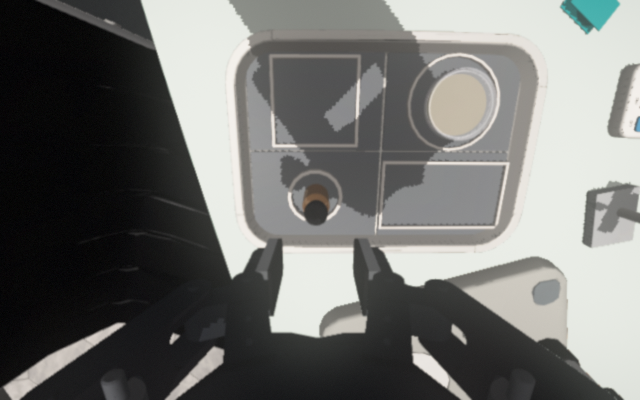

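The vial stands upright inside its ring at (315,200). I refine the needle pack pose from the close picture taken at the dish, where its corners were at (55,150), (228,131), (235,184), (66,199).

```bash
python3 - <<'E'
from h import *
D=np.pi/180
C=cam("wrist",dict(tcp_pos=np.array([.42439,.14769,.00458]),tool_rot=np.array([9.84751957e-01,1.73962133e-01,8.56e-4,1.65e-4])))
Q=plane(C,[(228,131),(235,184),(66,199),(55,150)],.002)[:,:2]; a=(Q[0]+Q[1])/2;b=(Q[2]+Q[3])/2
print((a+b)/2,np.linalg.norm(a-b),np.linalg.norm(Q[0]-Q[1]),np.linalg.norm(Q[2]-Q[3]),np.degrees(np.arctan2(*(b-a)[::-1])))
B=plane(C,[(80,166),(206,160)],.006); print(B, np.degrees(np.arctan2(*(B[0]-B[1])[1::-1])))
E
```

```text
[0.43891634 0.24739567] 0.09276001993864372 0.02681298642578463 0.026306087061464953 115.074940443236
[[0.42955206 0.27670066 0.006     ]
 [0.45429737 0.21614992 0.006     ]] 112.22838844012362
```

Emit:
apply_moves:
  plan:
    - [0.053,0.007,0,0,0,-0.02,0.1]
    - [0.053,0.008,0,0,0,-0.02,0.1]
    - [0.052,0.009,0,0,0,-0.02,0.1]
    - [0.052,0.01,0,0,0,-0.02,0.1]
    - [0.052,0.011,0,0,0,-0.02,0.1]
    - [0.052,0.012,0,0,0,-0.019,0.1]
    - [0.051,0.013,0,0,0,-0.02,0.1]
    - [0,0,0,0,0,0,0.1]

```text
t: 14.58
tcp_pos: [0.4378, 0.2508, 0.1189]
tool_rot: [0.527, 0.85, -0.001, -0.001]
force: [-0.2, -1.4, -0.1]
finger_gap: 0.452
gripper_force: 0.0
```

```bash
python3 - <<'E'
from h import *
D=np.pi/180
s=sense(); print(s["t"],s["tcp_pos"],phi_of(s)/D)
im=snapshot("wrist"); v=im[:,:,::-1].copy(); C=cam("wrist",s)
for c,a,col in (((.440,.248),116*D,(0,255,0)),):
    ex=np.array([np.cos(a),np.sin(a)]); ey=np.array([-ex[1],ex[0]])
    P=np.array([[*(np.array(c)+i*.046*ex+j*.013*ey),.002] for i,j in ((1,1),(1,-1),(-1,-1),(-1,1))])
    cv2.polylines(v,[proj(C,P).astype(int)],True,col,1)
cv2.imwrite("pics/w8.png",v)
E
```

```text
14.575 [0.43783083 0.25084545 0.11889551] 116.34739368012661
```

View pics/w8.png

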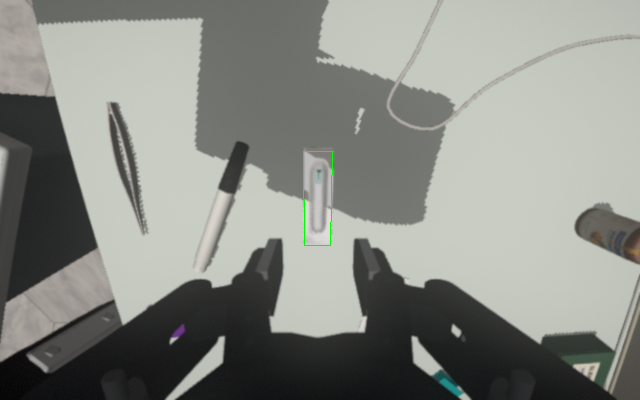

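The overlay fits the needle pack (centre 318,198). Descend and grasp.

```bash
python3 - <<'E'
from h import *
D=np.pi/180
plan([(.439,.2475,.03,115.1*D,.1,.03),(.439,.2475,.005,115.1*D,.1,.012)])
E
```

```text
[[-0.001,-0.0,0.03,0,0,0.007,0.1],[-0.0,-0.0,0.029,0,0,0.006,0.1],[-0.001,-0.0,0.03,0,0,0.007,0.1],[0.0,-0.0,0.008,0,0,-0.0,0.1],[0.0,-0.0,0.008,0,0,-0.0,0.1],[0.0,-0.0,0.009,0,0,-0.0,0.1]]
```

Emit:
apply_moves:
  plan:
    - [-0.001,0,0.03,0,0,0.007,0.1]
    - [-0.001,0,0.029,0,0,0.006,0.1]
    - [-0.001,0,0.03,0,0,0.007,0.1]
    - [0,0,0.008,0,0,0,0.1]
    - [0,0,0.008,0,0,0,0.1]
    - [0,0,0.008,0,0,0,0.1]
    - [0,0,0,0,0,0,0.1]

```text
t: 15.5
tcp_pos: [0.4412, 0.2453, 0.0073]
tool_rot: [0.538, 0.843, 0.0, 0.0]
force: [-0.6, 0.7, -0.7]
finger_gap: 0.449
gripper_force: 0.0
```

Emit:
apply_moves:
  plan:
    - [0,0,0,0,0,0,0.4]
    - [0,0,0,0,0,0,0.9]
    - [0,0,0,0,0,0,0.9]
    - [0,0,0,0,0,0,0.9]
  force: 30

```text
t: 16.0
tcp_pos: [0.4415, 0.2456, 0.0079]
tool_rot: [0.538, 0.843, 0.0, 0.0]
force: [-0.8, 0.5, 5.7]
finger_gap: 0.139
gripper_force: 29.9
```

```bash
python3 - <<'E'
from h import *
D=np.pi/180
s=sense(); print(s["t"],s["tcp_pos"],s["finger_gap"]*85,s["gripper_force"],s["force"],phi_of(s)/D)
p=s["tcp_pos"]
plan([(*p[:2],.07,115.1*D,.9,.03),(.622,-.080,.07,18*D,.9),(.622,-.080,.025,18*D,.9,.02)])
E
```

```text
16.0 [0.44146883 0.24562439 0.00788265] 11.814868556843148 29.85785275697708 [-0.80307339  0.52293803  5.69640763] 114.87645429616231
[[0.0,0.0,-0.021,0,0,-0.001,0.9],[0.0,0.0,-0.021,0,0,-0.001,0.9],[0.0,0.0,-0.02,0,0,-0.002,0.9],[-0.037,0.003,-0.0,0,0,0.169,0.9],[-0.036,0.009,-0.0,0,0,0.17,0.9],[-0.034,0.015,-0.0,0,0,0.169,0.9],[-0.031,0.02,-0.0,0,0,0.17,0.9],[-0.028,0.025,-0.0,0,0,0.169,0.9]]
[[-0.023,0.03,-0.0,0,0,0.17,0.9],[-0.017,0.033,-0.0,0,0,0.169,0.9],[-0.012,0.035,-0.0,0,0,0.17,0.9],[-0.006,0.037,-0.0,0,0,0.169,0.9],[0.001,0.037,-0.0,0,0,0.17,0.9],[0.0,0.0,0.015,0,0,-0.0,0.9],[0.0,0.0,0.015,0,0,-0.0,0.9],[0.0,0.0,0.015,0,0,-0.0,0.9]]
```

The gap fits the 14 mm blister, but the grip is shallow, so regrasp 3 mm lower.

Emit:
apply_moves:
  plan:
    - [0,0,0,0,0,0,0.45]
    - [0,0,0.002,0,0,0,0.45]
    - [0,0,0.0015,0,0,0,0.45]
    - [0,0,0,0,0,0,0.9]
    - [0,0,0,0,0,0,0.9]
    - [0,0,0,0,0,0,0.9]
  force: 30

```text
t: 16.75
tcp_pos: [0.4411, 0.2454, 0.0038]
tool_rot: [0.538, 0.843, -0.0, -0.0]
force: [0.3, -0.9, -0.4]
finger_gap: 0.138
gripper_force: 31.7
```

```bash
python3 - <<'E'
from h import *
D=np.pi/180
s=sense(); print(s["t"],s["tcp_pos"],s["finger_gap"]*85,s["gripper_force"],s["force"],phi_of(s)/D)
E
```

```text
16.75 [0.44111009 0.24539454 0.00376586] 11.732458951056428 31.738967299461365 [ 0.27909472 -0.85549964 -0.44419264] 114.86438353161927
```

Emit:
apply_moves:
  plan:
    - [0,0,-0.022,0,0,0,0.9]
    - [0,0,-0.022,0,0,0,0.9]
    - [0,0,-0.022,0,0,0,0.9]
    - [-0.037,0.003,0,0,0,0.169,0.9]
    - [-0.036,0.009,0,0,0,0.17,0.9]
    - [-0.034,0.015,0,0,0,0.169,0.9]
    - [-0.031,0.02,0,0,0,0.17,0.9]
    - [-0.028,0.025,0,0,0,0.169,0.9]

```text
t: 17.75
tcp_pos: [0.5312, 0.0816, 0.0698]
tool_rot: [0.839, 0.545, -0.0, -0.0]
force: [0.8, 0.7, -0.4]
finger_gap: 0.145
gripper_force: 31.7
```

Emit:
apply_moves:
  plan:
    - [-0.023,0.03,0,0,0,0.17,0.9]
    - [-0.017,0.033,0,0,0,0.169,0.9]
    - [-0.012,0.035,0,0,0,0.17,0.9]
    - [-0.006,0.037,0,0,0,0.169,0.9]
    - [-0.002,0.037,0,0,0,0.17,0.9]
    - [0,0,0.015,0,0,0,0.9]
    - [0,0,0.015,0,0,0,0.9]
    - [0,0,0,0,0,0,0.9]

```text
t: 18.75
tcp_pos: [0.615, -0.0806, 0.0376]
tool_rot: [0.988, 0.155, -0.003, -0.001]
force: [0.0, 0.3, -0.4]
finger_gap: 0.148
gripper_force: 31.8
```

```bash
python3 - <<'E'
from h import *
D=np.pi/180
s=sense(); print(s["t"],s["tcp_pos"],s["finger_gap"]*85,s["gripper_force"],s["force"],phi_of(s)/D)
im=snapshot("wrist"); v=im[:,:,::-1].copy(); C=cam("wrist",s)
a=18*D; ex=np.array([np.cos(a),np.sin(a)]); ey=np.array([-ex[1],ex[0]])
P=np.array([[*(np.array((.622,-.080))+i*.056*ex+j*.03*ey),.009] for i,j in ((1,1),(1,-1),(-1,-1),(-1,1))])
cv2.polylines(v,[proj(C,P).astype(int)],True,(0,255,0),1)
cv2.imwrite("pics/w9.png",v)
plan([(.619,-.081,.012,18*D,.9,.012)])
E
```

```text
18.75 [ 0.61502969 -0.08056533  0.0376456 ] 12.560732525303402 31.750377416610718 [ 0.03223237  0.34240244 -0.41882282] 17.841895115353896
[[0.001,0.0,0.009,0,0,-0.001,0.9],[0.001,0.001,0.009,0,0,-0.001,0.9],[0.001,0.0,0.009,0,0,-0.001,0.9]]
```

View pics/w9.png

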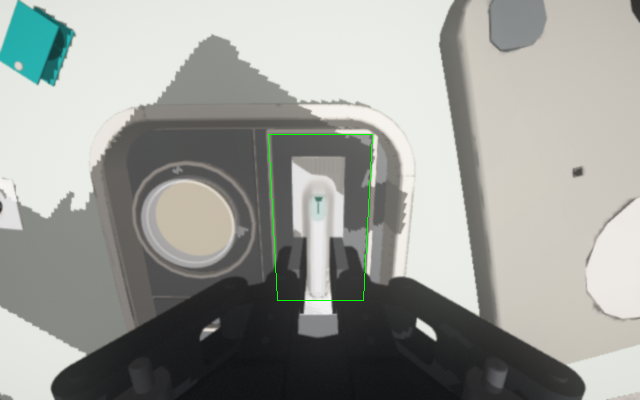

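The pack lies lengthwise within the overlaid frame (268-375 px wide). Lower it.

Emit:
apply_moves:
  plan:
    - [0.001,0,0.01,0,0,0,0.9]
    - [0.001,0,0.009,0,0,0,0.9]
    - [0.001,0,0.006,0,0,0,0.9]
    - [0,0,0.002,0,0,0,0.9]
    - [0,0,0,0,0,0,0.9]

```text
t: 19.42
tcp_pos: [0.6204, -0.0814, 0.0127]
tool_rot: [0.988, 0.154, -0.0, -0.0]
force: [0.6, 0.6, -0.2]
finger_gap: 0.145
gripper_force: 31.8
```

Emit:
apply_moves:
  plan:
    - [0,0,0.003,0,0,0,0.9]
    - [0,0,0.0015,0,0,0,0.9]
    - [0,0,0,0,0,0,0.9]

```text
t: 19.8
tcp_pos: [0.6203, -0.0814, 0.0082]
tool_rot: [0.988, 0.154, -0.0, -0.0]
force: [-0.2, -0.3, -0.2]
finger_gap: 0.149
gripper_force: 31.8
```

Emit:
apply_moves:
  plan:
    - [0,0,0,0,0,0,0.45]
    - [0,0,0,0,0,0,0.45]
    - [0,0,0,0,0,0,0.45]
    - [0,0,-0.02,0,0,0,0.45]
    - [0,0,-0.05,0,0,0,0.45]
    - [0,0,-0.05,0,0,0,0]
    - [0,0,0,0,0,0,-0.1]

```text
t: 20.68
tcp_pos: [0.624, -0.0824, 0.1346]
tool_rot: [0.988, 0.154, 0.005, 0.003]
force: [0.0, -0.8, -0.5]
finger_gap: 0.55
gripper_force: 0.0
```

```bash
python3 - <<'E'
from h import *
D=np.pi/180
s=sense(); print(s["t"],s["tcp_pos"],s["finger_gap"]*85); C=cam("wrist",s); np.savez("w10.npz",im=snapshot("wrist"),p=s["tcp_pos"],r=s["tool_rot"])
plan([(.664,.175,.12,98*D,-.1)])
E
```

```text
20.675 [ 0.62403529 -0.08238981  0.1345651 ] 46.75706589367967
[[0.015,-0.029,0.001,0,0,-0.175,-0.1],[0.02,-0.026,0.002,0,0,-0.175,-0.1],[0.024,-0.022,0.001,0,0,-0.175,-0.1],[0.027,-0.018,0.002,0,0,-0.175,-0.1],[0.03,-0.013,0.001,0,0,-0.175,-0.1],[0.032,-0.007,0.002,0,0,-0.175,-0.1],[0.032,-0.002,0.001,0,0,-0.175,-0.1],[0.032,0.004,0.002,0,0,-0.175,-0.1]]
```

Emit:
apply_moves:
  plan:
    - [0.015,-0.029,0.001,0,0,-0.175,-0.1]
    - [0.02,-0.026,0.002,0,0,-0.175,-0.1]
    - [0.024,-0.022,0.001,0,0,-0.175,-0.1]
    - [0.027,-0.018,0.002,0,0,-0.175,-0.1]
    - [0.03,-0.013,0.001,0,0,-0.175,-0.1]
    - [0.032,-0.007,0.002,0,0,-0.175,-0.1]
    - [0.032,-0.002,0.001,0,0,-0.175,-0.1]
    - [0.032,0.004,0.002,0,0,-0.175,-0.1]

```text
t: 21.72
tcp_pos: [0.661, 0.1764, 0.1149]
tool_rot: [0.654, 0.756, -0.001, -0.001]
force: [0.9, -0.7, 0.2]
finger_gap: 0.547
gripper_force: 0.0
```

Emit:
apply_moves:
  plan:
    - [0,0,0,0,0,0,-0.1]
    - [0,0,0,0,0,0,-0.1]

```text
t: 21.98
tcp_pos: [0.6611, 0.1749, 0.1154]
tool_rot: [0.657, 0.754, -0.001, -0.001]
force: [0.0, 0.0, -0.6]
finger_gap: 0.55
gripper_force: 0.0
```

```bash
python3 - <<'E'
from h import *
D=np.pi/180
s=sense(); print(s["t"],s["tcp_pos"],s["finger_gap"]*85,phi_of(s)/D); C=cam("wrist",s)
im=snapshot("wrist"); v=im[:,:,::-1].copy(); g=cv2.cvtColor(v,cv2.COLOR_BGR2GRAY)
c=proj(C,(.664,.185,.012))[0].astype(int); print(c)
m=np.zeros_like(g); x,y=c; m[y-45:y+45,x-45:x+45]=(g[y-45:y+45,x-45:x+45]<75)*255
m=cv2.morphologyEx(m,cv2.MORPH_OPEN,np.ones((3,3)))
cs,_=cv2.findContours(m,cv2.RETR_EXTERNAL,cv2.CHAIN_APPROX_NONE); k=max(cs,key=cv2.contourArea)
P=plane(C,k[:,0],.011)[:,:2]; print(cv2.minAreaRect((P*1000).astype(np.float32)))
cv2.drawContours(v,[k],-1,(0,255,0),1)
a=v[max(0,y-100):y+100,x-133:x+133]
D2=np.load("w10.npz")["im"][:,:,::-1]
cv2.imwrite("pics/w10.png",np.hstack([cv2.resize(v,(400,250)),cv2.resize(D2,(400,250))]))
E
```

```text
21.975 [0.6611482  0.17491999 0.1153516 ] 46.744241094259756 97.90088440894978
[321 190]
((664.5095825195312, 187.99334716796875), (24.16025161743164, 34.529544830322266), 7.873448848724365)
```

View pics/w10.png

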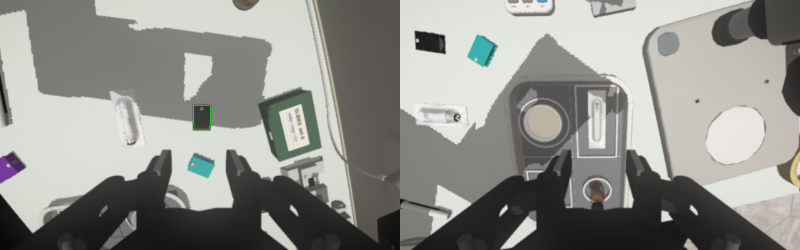

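The left half shows the lens outlined and aligned with the jaws (at 201,117); the right half shows dish, pack and vial all seated in their nests. Lens at (0.6645,0.187), 7.9°; the jaws already match it.

```bash
python3 - <<'E'
from h import *
D=np.pi/180
plan([(.6645,.187,.03,97.9*D,-.1,.03),(.6645,.187,.003,97.9*D,-.1,.012)])
E
```

```text
[[0.004,0.002,0.029,0,0,-0.0,-0.1],[0.004,0.001,0.028,0,0,-0.0,-0.1],[0.004,0.002,0.029,0,0,-0.001,-0.1],[-0.0,-0.0,0.009,0,0,0.0,-0.1],[-0.0,-0.0,0.009,0,0,0.0,-0.1],[-0.0,-0.0,0.009,0,0,0.0,-0.1]]
```

Emit:
apply_moves:
  plan:
    - [0.004,0.002,0.029,0,0,0,-0.1]
    - [0.004,0.001,0.028,0,0,0,-0.1]
    - [0.004,0.002,0.029,0,0,0,-0.1]
    - [0,0,0.009,0,0,0,-0.1]
    - [0,0,0.009,0,0,0,-0.1]
    - [0,0,0.008,0,0,0,-0.1]
    - [0,0,0,0,0,0,-0.1]

```text
t: 22.9
tcp_pos: [0.6653, 0.1878, 0.0043]
tool_rot: [0.656, 0.754, -0.0, -0.0]
force: [-0.2, 0.2, -0.1]
finger_gap: 0.548
gripper_force: 0.0
```

Emit:
apply_moves:
  plan:
    - [0,0,0,0,0,0,0.2]
    - [0,0,0,0,0,0,0.8]
    - [0,0,0,0,0,0,0.8]
    - [0,0,0,0,0,0,0.8]
  force: 35

```text
t: 23.4
tcp_pos: [0.6659, 0.1882, 0.0052]
tool_rot: [0.656, 0.755, 0.0, 0.0]
force: [-1.0, -0.8, 5.1]
finger_gap: 0.28
gripper_force: 34.4
```

```bash
python3 - <<'E'
from h import *
D=np.pi/180
s=sense(); p=s["tcp_pos"]; print(s["t"],p,s["finger_gap"]*85,s["gripper_force"],s["force"],phi_of(s)/D)
plan([(*p[:2],.09,97.9*D,.8,.045),(.483,-.038,.09,108*D,.8),(.483,-.038,.03,108*D,.8,.02)])
E
```

```text
23.4 [0.66590505 0.18817244 0.00519966] 23.7868341930711 34.36253070831299 [-0.97592727 -0.77337317  5.09420956] 97.96920675281805
[[0.0,0.0,-0.042,0,0,0.001,0.8],[0.0,0.0,-0.043,0,0,0.0,0.8],[-0.04,-0.042,0.0,0,0,-0.035,0.8],[-0.038,-0.044,0.0,0,0,-0.035,0.8],[-0.037,-0.045,0.0,0,0,-0.035,0.8],[-0.035,-0.047,0.0,0,0,-0.036,0.8],[-0.033,-0.047,0.0,0,0,-0.035,0.8],[-0.0,-0.0,0.015,0,0,-0.0,0.8]]
[[-0.0,-0.0,0.015,0,0,-0.0,0.8],[-0.0,-0.0,0.015,0,0,-0.0,0.8],[-0.0,-0.0,0.015,0,0,-0.0,0.8]]
```

Emit:
apply_moves:
  plan:
    - [0,0,-0.042,0,0,0,0.8]
    - [0,0,-0.043,0,0,0,0.8]
    - [-0.04,-0.042,0,0,0,-0.035,0.8]
    - [-0.038,-0.044,0,0,0,-0.035,0.8]
    - [-0.037,-0.045,0,0,0,-0.035,0.8]
    - [-0.035,-0.047,0,0,0,-0.036,0.8]
    - [-0.033,-0.047,0,0,0,-0.035,0.8]
    - [0,0,0.015,0,0,0,0.8]

```text
t: 24.4
tcp_pos: [0.4809, -0.0403, 0.0746]
tool_rot: [0.59, 0.808, -0.0, -0.0]
force: [1.6, 0.0, -1.3]
finger_gap: 0.281
gripper_force: 34.7
```

Emit:
apply_moves:
  plan:
    - [0,0,0.015,0,0,0,0.8]
    - [0,0,0.015,0,0,0,0.8]
    - [0,0,0.015,0,0,0,0.8]
    - [0,0,0,0,0,0,0.8]

```text
t: 24.9
tcp_pos: [0.4824, -0.037, 0.0277]
tool_rot: [0.587, 0.81, -0.0, -0.001]
force: [0.6, -0.5, -0.4]
finger_gap: 0.284
gripper_force: 34.6
```

```bash
python3 - <<'E'
from h import *
D=np.pi/180
s=sense(); p=s["tcp_pos"]; print(s["t"],p,s["finger_gap"]*85,s["gripper_force"],s["force"],phi_of(s)/D)
plan([(.483,-.038,.0085,108*D,.8,.008)])
E
```

```text
24.9 [ 0.48244645 -0.03700925  0.02770226] 24.168133948055637 34.64942693710327 [ 0.59888358 -0.49764086 -0.38555183] 108.13071943034247
[[-0.0,0.0,0.006,0,0,0.001,0.8],[-0.001,0.0,0.007,0,0,0.001,0.8],[-0.0,0.0,0.006,0,0,0.0,0.8]]
```

Emit:
apply_moves:
  plan:
    - [0,0,0.008,0,0,0,0.8]
    - [0,0,0.006,0,0,0,0.8]
    - [0,0,0.003,0,0,0,0.8]
    - [0,0,0,0,0,0,0.8]

```text
t: 25.4
tcp_pos: [0.483, -0.038, 0.0122]
tool_rot: [0.587, 0.809, -0.0, -0.0]
force: [0.5, -0.2, -0.1]
finger_gap: 0.277
gripper_force: 34.7
```

Emit:
apply_moves:
  plan:
    - [0,0,0.002,0,0,0,0.8]
    - [0,0,0.001,0,0,0,0.8]
    - [0,0,0,0,0,0,0.8]
    - [0,0,0,0,0,0,0.2]
    - [0,0,0,0,0,0,0.18]
    - [0,0,0,0,0,0,0.18]

```text
t: 26.15
tcp_pos: [0.4831, -0.038, 0.0094]
tool_rot: [0.587, 0.809, 0.0, 0.0]
force: [0.3, 0.3, 0.6]
finger_gap: 0.41
gripper_force: 0.0
```

Emit:
apply_moves:
  plan:
    - [0,0,-0.02,0,0,0,0.18]
    - [0,0,-0.05,0,0,0,0.18]
    - [0,0,-0.06,0,0,0,0.18]
    - [0,0,-0.06,0,0,0,0.18]
    - [-0.05,0,0,0,0,0,0.18]
    - [0,0,0,0,0,0,0.18]
    - [0,0,0,0,0,0,0.18]

```text
t: 27.02
tcp_pos: [0.4975, -0.0851, 0.1988]
tool_rot: [0.588, 0.809, -0.0, -0.001]
force: [-0.7, -0.2, -0.6]
finger_gap: 0.414
gripper_force: 0.0
```

```bash
python3 - <<'E'
from h import *
D=np.pi/180
s=sense(); print(s["t"],s["tcp_pos"]); C=cam("wrist",s); im=snapshot("wrist"); v=im[:,:,::-1].copy()
g=cv2.cvtColor(v,cv2.COLOR_BGR2GRAY); hsv=cv2.cvtColor(v,cv2.COLOR_BGR2HSV)
def chk(name,X,r,mask,z):
    x,y=proj(C,X)[0].astype(int); m=np.zeros_like(g); sl=(slice(max(0,y-r),y+r),slice(x-r,x+r)); m[sl]=mask[sl]*255
    cs,_=cv2.findContours(m,cv2.RETR_EXTERNAL,cv2.CHAIN_APPROX_NONE); k=max(cs,key=cv2.contourArea)
    print(name,(x,y),cv2.minAreaRect((plane(C,k[:,0],z)[:,:2]*1000).astype(np.float32)))
chk("lens",(.483,-.038,.016),30,g<45,.0155)
chk("lens60",(.483,-.038,.016),30,g<60,.0155)
chk("lensnest",(.483,-.038,.009),45,g>140,.009)
chk("dish",(.598,0,.016),32,(hsv[...,1]>35)&(hsv[...,0]>8)&(hsv[...,0]<30),.016)
cv2.imwrite("pics/last.png",v)
E
```

```text
27.025 [ 0.49748044 -0.08511167  0.19879215]Traceback (most recent call last):
  File "<stdin>", line 9, in <module>
  File "<stdin>", line 7, in chk
ValueError: max() iterable argument is empty
```

```bash
python3 - <<'E'
from h import *
s=sense(); C=cam("wrist",s); v=snapshot("wrist")[:,:,::-1].copy()
g=cv2.cvtColor(v,cv2.COLOR_BGR2GRAY); hsv=cv2.cvtColor(v,cv2.COLOR_BGR2HSV)
x,y=proj(C,(.483,-.038,.016))[0].astype(int); print(x,y); print(g[y-44:y+45:4,x-44:x+45:4])
def chk(name,X,r,mask,z):
    x,y=proj(C,X)[0].astype(int); m=np.zeros_like(g); sl=(slice(max(0,y-r),y+r),slice(x-r,x+r)); m[sl]=mask[sl]*255
    cs,_=cv2.findContours(m,cv2.RETR_EXTERNAL,cv2.CHAIN_APPROX_NONE)
    if not cs: return print(name,"none")
    k=max(cs,key=cv2.contourArea); print(name,cv2.minAreaRect((plane(C,k[:,0],z)[:,:2]*1000).astype(np.float32)))
chk("lens",(.483,-.038,.016),34,g<62,.0155)
chk("dish",(.598,0,.016),32,(hsv[...,1]>35)&(hsv[...,0]>8)&(hsv[...,0]<30),.016)
E
```

```text
317 139
[[144 142 139 133 124 130 130 130 128 127 126 126 126 126 199 227 227 226
  227 224 220 220 222]
 [204 112  96  94  93  93  90  90  90  89  89  89  88  94 122 123 123 123
  123 123 124 124 123]
 [124 123 128  94  95  94  94  92  92  91  91  90 102 141 143 136 141 141
  139 139 139 138 138]
 [133 152 152 163 122 120 119 119 118 119 118 118 155 200 201 209 210 210
  211 218 139 144 144]
 [154 153 153 224 136  92  92  92  90  89  89  89  88  90 146 145 145 144
  145 181 139 144 127]
 [154 153 153 227 151 109  91  92  91  90  89  89  88  87 100 145 145 144
  145 191 145 112  87]
 [154 154 153 225 148 151 112  90  91  89  89  89  88  88  88  98 145 145
  143 166  89  87  87]
 [155 154 153 222 149 150 148  98  90  89  87  87  86  87  86  87 108 143
  101 124  88  88  87]
 [154 154 153 223 150 150 150 147  93  53  50  92  74  48  49  86  86  88
   86 128  87  86  86]
 [153 153 153 221 149 150 149 148 140  54  52  57  53  48  49  85  86  86
   86 125  86  86  85]
 [155 152 152 220 148 150 149 149 147  54  52  51  49  49  49  85  85  85
   85 127  85  85  86]
 [154 153 153 217 147 150
[... 654 characters left out ...]
 [154 153 152 174 142 148 148 148 134 111  86  92 108  87  85  86  84  86
   85 128  84  86  87]
 [154 153 153 175 221 220 222 220 221 221 219 219 213 139 212 164 138 136
  136 122  86  85  86]
 [137 138 138 142 137 133 137 139 134 139 140 137 132 131 137 134 124 114
   88  88  90  90  89]
 [154 152 152 152 151 150 150 150 149 148 148 147 146 146 146 145 144 145
  143 116  86  87  86]
 [153 153 152 152 152 151 150 149 148 147 148 148 147 147 146 145 145 144
  144 144 138  92  88]]
lens ((484.6949768066406, -38.85178756713867), (24.819089889526367, 34.10188674926758), 17.995025634765625)
dish ((595.4165649414062, 12.070455551147461), (10.343721389770508, 8.881674766540527), 70.90673065185547)
```

The lens is at (0.485,-0.039), 18°, square inside its frame. The dish, vial and pack were seen seated earlier.

```bash
python3 -c "
from station import *
print(sign_off())"
```

```text
the job is handed in; nothing more can be done
None
```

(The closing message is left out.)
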